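# Torque up a mill jar clamp and prove it holds

### The arm

A 7-joint arm with a two-finger parallel gripper is mounted at the origin on the work surface. World frame = base frame: x ahead of the robot, y to its left, z up, the work surface at z = 0. Lengths are in m, angles in degrees, forces in N, time in s.
With the tool pointing down it reaches from about 0.425 to 0.875 m from the base axis. Payload 8.4 kg.
Tool frame: the origin (TCP) lies midway between the tips of the shut fingers; the grasp point (between the pads) lies 19 mm behind it (r.grasp_offset is the distance from the TCP to the grasp point, in m); z points along the fingers, y is the line along which they close (so a half turn about z gives the same grasp; the last joint's range is limited). The gripper opens to 87 mm and grips with 3 to 60 N. Pads are 19 mm wide; open, the fingers measure 117 mm over their backs; the gripper's body (75 mm by 190 mm) begins 51 mm behind the grasp point.
Start: joints at [-82.747, 19.091, 2.286, 83.961, -0.768, 76.965, -3.352], TCP at [0.146, 0.633, 0.223] pointing down, gripper open.
Joint ranges: [-147.57, 147.57], [-21.85, 119.76], [-74.77, 79.35], [14.55, 137.4], [-85.83, 265.84], [4.83, 119.75], [-152.11, 152.11]. Speed limits (degrees/s): [127.2, 127.2, 159.86, 159.86, 180, 180, 180].

### API

Orientations are given as a 3x3 rotation matrix whose columns are the frame's x, y, z axes.
In Python, from workcell import sensors, cams, hand_in, r gives the robot as it stands.
- The arm moves only by the shell command python3 -m jog 'ROWS'. ROWS is JSON, a list of rows, each a list of 3 entries, a list of its own where there are three numbers: the finger opening in mm, from 0 to 87, then the shift along the tool's x, y, z each as a share of 12 cm, from -1 to 1, then the turn, a rotation vector about the tool's x, y, z each as a share of 0.5 rad, from -1 to 1. In form: [[hand, [x, y, z], [ax, ay, az]], ...]. A call has 1 to 8 rows; each row is the pose to reach, as a shift and turn from the pose commanded when the call began, along the tool's axes at that moment; what a row does not reach only later rows make up. A row lasts 1/10 s, in which the tool goes at most 50 mm and 8.59 degrees, less where a joint would pass 70% of its speed; a pose out of reach is approached as far as the arm can. A call with a number of a shift or a turn outside -1 to 1 is refused whole. A call with a gripper value outside its range is refused whole. The fingers move at their own pace and stop on an object; the grip force is fixed at half the most. Time passes only in rows, so rows that repeat a pose let the fingers close. It gives the time, the measured TCP pose, the force, the opening and the grip force at its end, in the units of the state.
- sensors.state(): the state, without advancing time (a new reading comes with each control period).
- cams.grab_frame(name): name is "side" or "top" or "wrist"; returns a dict with "pixels" (384x512x3 uint8, red, green, blue), "fx", "fy", "cx", "cy" (pixels), "eye" and "orientation" of the camera in the world. Camera axes: x right, y up, looking along -z (the intrinsics and any distortion apply to the point x, -y, -z); pixel columns grow to the right and rows downward; lengths in m; the calibration is good to about 2 mm. The wrist camera is an equidistant fisheye: a pixel r from the principal point sees the ray r / f radians off the axis. A picture is of the moment at which its call begins. There is no depth.
- hand_in(): hands the job in; it is judged then, once.
Trained networks look in a picture, given as the dict that the camera call returned (one of the last four; its "shot" number tells which), for a name from the list of things; names that differ only in an ending like _2 or _b are one class to them, and where a whole thing is asked for, a point or a joint stands for the part that bears it (a point fixed in the world has none). Each returns a list of dicts, best first, with "p" (0 to 1); they miss things now and then, are a little off and sometimes report something else, mostly with a low value. They report only what shows in the picture. A call takes as long as a camera call. They do not tell look-alikes from the thing itself.
- cams.boxes_of(picture, target): "point" ([x, y, z] in m, in the coordinates of the camera as it stood for that picture, good to about 4 mm: the middle of the surface that is visible of it).
- cams.masks_of(picture, target): "pixels" (384x512 bool, what is visible of it).
- cams.landmark_of(picture, target): "point" ([x, y, z] in m, in the coordinates of the camera as it stood for that picture, good to about 4 mm: a listed point, or the origin of a listed thing).
The state is a dict: "t": time; "q": joint angles; "qvel": joint speeds; "tau": joint torques, N m; "ee_pos": TCP position; "tcp_rot": TCP orientation; "ft_force": force on the tool from outside, world axes, zero at the start; "wrist_torque": the same for the moment, N m; "gripper_width": finger opening in m; "gripper_force": force on a finger pad.
Only numpy, scipy, OpenCV 4.12 (cv2) and the standard library are available. Lean on these libraries where they do the work, as an engineer would, in place of code of your own. Each camera call takes 0.05 s, during which the arm holds its last target. There are 200 camera calls.

### The job

The clamp over the lidded grinding jar is still slack: using its two-ball handle, turn the clamp screw clockwise (seen from above) until it comes home, then load the handle to 1 newton metre and keep it there for a second, never letting it exceed 1.5 newton metres. Then tug the handle back lightly, anticlockwise with about 0.3 newton metres for about a second, to check that the screw holds and does not back off. Let go with the screw still home, and leave everything else on the table where it stands.

Things in the scene. Friction and masses are not known exactly. Their poses are not given: they have to be found in the camera images.
- station: yellow jar holder fixed to the table, with a lidded dark steel jar in it and a steel cross-bar (146 x 30 mm, top face 179 mm above the table) over its two uprights; 132 mm across, uprights up to 181 mm high. Origin: centre of its underside, on the vertical screw axis. The clamp screw stands in the middle of the bar and carries the ball handle.
- axis (a point): the point on the vertical screw axis at the height of the handle rod and of the ball centres, 215 mm above the table. It does not move. Around it is the hub of the handle: 26 mm across, 13 mm above and below the rod.
- ball_a (a point): centre of one steel ball of the handle. The handle is one straight level rod, 10 mm thick, through the hub, with a 22 mm ball at each end, 75 mm from the axis (so 1 N m is 13.3 N square to the rod at the ball, 0.3 N m is 4 N). Nothing but the bar and the uprights, 23 mm and more below the balls' undersides, is near it. Start direction of the rod varies.
- ball_b (a point): centre of the other ball, opposite ball_a, 75 mm from the axis; the same shape, either can be used.
- screw (a joint): angle of the clamp screw in rad, growing as it turns clockwise seen from above (tightens). It starts between 0.2 and 0.55 and comes hard home at 0.90, where it can turn no further. It runs stiffly: about 0.55 N m turns it either way, less than that does not move it.
- twist (a joint): elastic twist of the handle against the screw in rad, positive when the handle is pressed clockwise, 0 when free. It shows the torque on the handle: 60 N m per rad, i.e. 0.0167 rad (1.25 mm at a ball) for 1 N m, 0.005 rad for 0.3 N m. The reading is noisy.
- bare_station: second yellow jar holder fixed to the table, with an open jar and no bar or clamp, 181 mm high, 132 mm across; not part of the job. Origin: centre of its underside.
- spare_clamp: spare clamp lying loose: steel bar 130 x 30 x 14 mm with a short two-ball handle standing on it, 46 mm high; leave alone. Origin: its underside.
- jar_lid: loose steel jar lid, 92 mm across, 24 mm high, lying on the table between the stations; leave alone. Origin: its underside.
- brush: small hand brush lying on the table; leave alone. Origin: its underside.
- sample_cup: open steel cup, 72 mm across, 75 mm high; leave alone. Origin: its underside.
- sample_jar: clear jar with black cap, 60 mm across, 90 mm high; leave alone. Origin: its underside.
- sieve: round steel sieve pan, 150 mm across, 45 mm high; leave alone. Origin: its underside.
- spatula: steel spatula lying on the table; leave alone. Origin: its underside.
There are look-alikes about, which are no part of the job. Leave any red look-alike of the station alone.

How it is judged:
By the outcome, as a careful person would: the job done as asked, in the order asked, and still so for the second after the job is handed in, with the robot touching nothing.
It also fails if it takes over 58 s, if anything falls off the work surface, if the arm or the gripper's body presses on something with over 40 N, if the wrist force passes 120 N, or if a joint passes its speed limit or range.

## Working session

There is one attempt and no reset: what is moved stays moved. The work goes in short steps, Python scripts to look and compute and a shell command to move; the robot and the scene stay as the last step left them, time stands still between calls to the robot, and variables do not carry over. Pictures are saved under pics/ and viewed, at most 10 in all, crops included, and the job is handed in when it is done.

```bash
mkdir -p pics
cat > h.py <<'E'
from workcell import sensors, cams, hand_in, r
import numpy as np, cv2
def save(p,n): cv2.imwrite('pics/'+n+'.png',p['pixels'][:,:,::-1])
def W(p,x): return np.array(p['eye'])+np.array(p['orientation'])@np.array(x)
def lm(p,names,f='landmark_of'):
    for n in names:
        print(n,[(round(d['p'],2),W(p,d['point']).round(4).tolist()) for d in getattr(cams,f)(p,n)[:3]])
E
python3 - <<'E'
from h import *
s=sensors.state()
print({k:np.round(v,3).tolist() for k,v in s.items()})
for c in ['top','side']:
    p=cams.grab_frame(c); save(p,c+'0'); print(c,np.round(p['eye'],3))
    lm(p,['station','axis','ball_a','ball_b','bare_station'])
E
```

```text
{'t': 0.0, 'q': [-82.746, 19.131, 2.283, 84.011, -0.766, 76.965, -3.353], 'qvel': [-0.003, 0.015, 0.023, 0.042, 0.068, -0.069, -0.065], 'tau': [-0.001, -65.634, 1.334, -40.38, -0.06, 0.045, 0.0], 'ee_pos': [0.145, 0.633, 0.222], 'tcp_rot': [[-0.975, 0.224, -0.0], [0.224, 0.975, -0.002], [-0.0, -0.002, -1.0]], 'ft_force': [0.288, 0.868, -0.12], 'wrist_torque': [-0.034, -0.014, -0.007], 'gripper_force': 0.0, 'gripper_width': 0.087}
top [0.344 0.01  1.57 ]
station [(0.95, [0.3789, 0.152, 0.0008]), (0.78, [0.5784, 0.2191, 0.0003]), (0.66, [0.2156, 0.2789, 0.002])]
axis [(0.93, [0.212, 0.2822, 0.2145]), (0.83, [0.3793, 0.1507, 0.2168]), (0.6, [0.5824, 0.2144, 0.2168])]
ball_a [(0.66, [0.1372, 0.2712, 0.2127]), (0.58, [0.4455, 0.1868, 0.2187]), (0.54, [0.6557, 0.2056, 0.2134])]
ball_b [(0.66, [0.1372, 0.2712, 0.2127]), (0.58, [0.4455, 0.1868, 0.2187]), (0.54, [0.6557, 0.2056, 0.2134])]
bare_station [(0.77, [0.5831, -0.129, -0.0001])]
side [ 0.889 -0.718  1.096]
station [(0.82, [0.2152, 0.2838, -0.0009]), (0.8, [0.5838, 0.2121, -0.0018]), (0.77, [0.3778, 0.1508, -0.001])]
axis [(0.96, [0.5827, 0.2188, 0.219]), (0.7, [0.3808, 0.1544, 0.2134]), (0.66, [0.2145, 0.2807, 0.2137])]
ball_a [(0.74, [0.4449, 0.1847, 0.2135]), (0.73, [0.6533, 0.205, 0.2166]), (0.71, [0.139, 0.2729, 0.2146])]
ball_b [(0.74, [0.4449, 0.1847, 0.2135]), (0.73, [0.6533, 0.205, 0.2166]), (0.71, [0.139, 0.2729, 0.2146])]
bare_station [(0.69, [0.5865, -0.1289, 0.0045])]
```

View pics/top0.png

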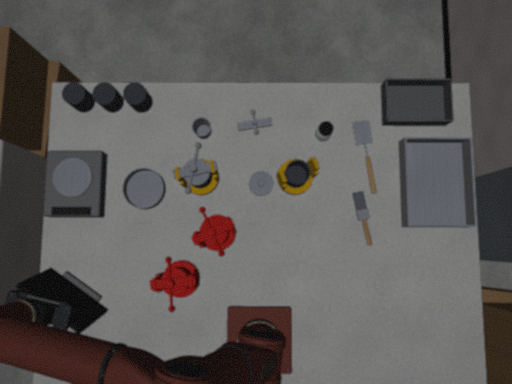

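View pics/side0.png

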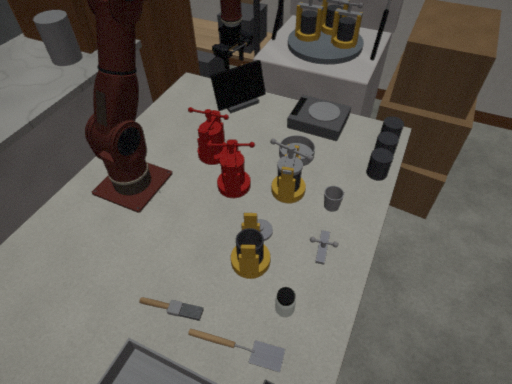

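The yellow clamped station is at about (0.583, 0.216): top picture (200,175), side picture (288,180). The two red ones are look-alikes. The handle's far ball is at about (0.655, 0.205), with the rod about 8° off +x. I'll move above the far ball.

```bash
python3 -m jog '[[60,[0,0,-1],[0,0,0]],[60,[-0.2,-0.1,-1],[0,0,0]],[60,[-0.6,-0.3,-1],[0,0,0]],[60,[-1,-0.5,-1],[0,0,0]],[60,[-1,-0.5,-1],[0,0,0]]]'
python3 -m jog '[[40,[-0.4,-0.2,0],[0,0,0]],[40,[-0.8,-0.4,0],[0,0,0]],[40,[-1,-0.5,0],[0,0,0]]]'
python3 -m jog '[[30,[-0.4,-0.2,0],[0,0,0]],[30,[-0.8,-0.4,0],[0,0,0]],[30,[-1,-0.5,0],[0,0,0]]]'
python3 -m jog '[[30,[-0.4,-0.2,0],[0,0,0]],[30,[-0.8,-0.4,0],[0,0,0]],[30,[-1,-0.5,0],[0,0,0]],[30,[-1,-0.5,0],[0,0,0]]]'
python3 - <<'E'
from h import *
s=sensors.state();print(s['t'],s['q'],s['ee_pos'],s['tcp_rot'],s['ft_force'],s['gripper_width'])
p=cams.grab_frame('wrist'); save(p,'w1'); print(p['eye'])
lm(p,['axis','ball_a','station'])
E
```

```text
t: 1.1
ee_pos: [0.2541, 0.5451, 0.3445]
tcp_rot: [[-0.973, 0.23, 0.003], [0.23, 0.973, 0.002], [-0.002, 0.002, -1.0]]
ft_force: [0.7, 0.3, -0.1]
gripper_width: 0.0616
gripper_force: 0.0
t: 1.4
ee_pos: [0.3556, 0.4599, 0.343]
tcp_rot: [[-0.974, 0.227, 0.001], [0.227, 0.974, 0.0], [-0.001, 0.0, -1.0]]
ft_force: [0.2, -0.7, -0.0]
gripper_width: 0.0448
gripper_force: 0.0
t: 1.7
ee_pos: [0.4589, 0.3742, 0.3429]
tcp_rot: [[-0.974, 0.227, 0.001], [0.227, 0.974, -0.0], [-0.001, -0.0, -1.0]]
ft_force: [0.4, 0.4, -0.2]
gripper_width: 0.0314
gripper_force: 0.0
t: 2.1
ee_pos: [0.5633, 0.2865, 0.3423]
tcp_rot: [[-0.973, 0.232, 0.001], [0.232, 0.973, -0.003], [-0.002, -0.002, -1.0]]
ft_force: [-1.0, -0.4, 0.2]
gripper_width: 0.0298
gripper_force: 0.0
2.1 [-47.85580417  15.57999118  21.8365565   75.99881154  -5.56049141
  89.48861149  49.88365139] [0.56333203 0.28648744 0.34230967] [[-0.97270996  0.23202005  0.00142328]
 [ 0.23201576  0.97270836 -0.00266932]
 [-0.00200377 -0.00226625 -0.99999542]] [-0.98512363 -0.42288253  0.18795913] 0.029809906045581994
[0.49053133 0.30387384 0.50394764]
axis [(0.98, [0.5851, 0.2125, 0.2136]), (0.61, [0.3746, 0.152, 0.2072]), (0.48, [0.5808, 0.2155, -0.0])]
ball_a [(0.79, [0.305, 0.1221, 0.2175]), (0.66, [0.441, 0.1839, 0.2128]), (0.59, [0.5006, 0.2312, 0.2156])]
station [(0.85, [0.5804, 0.2162, -0.0013]), (0.7, [0.3785, 0.1507, -0.0035])]
```

```bash
python3 -m jog '[[32,[-0.4,-0.2,0],[0,0,0]],[32,[-0.8,-0.4,0.1],[0,0,-0.13]],[32,[-0.91,-0.48,0.2],[0,0,-0.13]],[32,[-0.91,-0.48,0.2],[0,0,-0.13]],[32,[-0.91,-0.48,0.2],[0,0,-0.13]]]'
python3 - <<'E'
from h import *
for c in ['wrist','top','side']:
    p=cams.grab_frame(c); save(p,c+'2'); print(c,p['eye'])
    lm(p,['axis','ball_a'])
E
```

```text
t: 2.8
ee_pos: [0.6524, 0.2129, 0.3182]
tcp_rot: [[-0.987, 0.159, -0.001], [0.159, 0.987, 0.0], [0.001, 0.0, -1.0]]
ft_force: [-0.5, 0.4, 0.4]
gripper_width: 0.0322
gripper_force: 0.0
wrist [0.57888899 0.2242632  0.48007847]
axis [(0.56, [0.5843, 0.2145, 0.2137])]
ball_a [(0.84, [0.5032, 0.2332, 0.2176]), (0.8, [0.6555, 0.2008, 0.2135])]
top [0.34374169 0.01013922 1.56969995]
axis [(0.69, [0.3765, 0.1523, 0.2172]), (0.63, [0.5816, 0.2148, 0.2151])]
ball_a [(0.7, [0.2867, 0.2864, 0.2157]), (0.59, [0.1416, 0.2714, 0.2149])]
side [ 0.88883228 -0.71760776  1.0964483 ]
axis [(0.8, [0.2134, 0.2803, 0.2153]), (0.72, [0.5867, 0.2178, 0.2154]), (0.65, [0.3795, 0.1575, 0.2145])]
ball_a [(0.71, [0.1393, 0.2742, 0.2154]), (0.68, [0.6514, 0.206, 0.2152]), (0.67, [0.5092, 0.2311, 0.2139])]
```

View pics/wrist2.png

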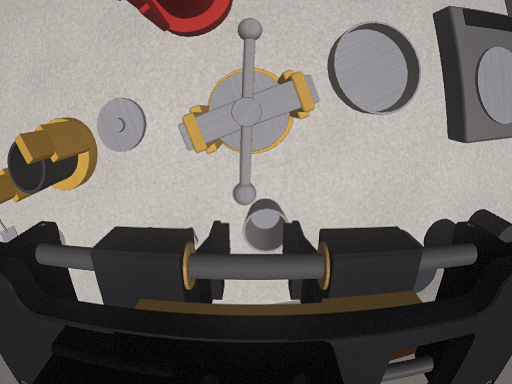

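The wrist view shows the handle clearly: near ball (250,29), hub (246,111), far ball (244,193). The fingers sit below it. I'll project these pixels onto the z = 0.215 plane.

```bash
cat >> h.py <<'E'
def ray(p,u,v,z):
    a=np.array([(u-p['cx'])/p['fx'],(v-p['cy'])/p['fy']]); th=np.hypot(*a); s=np.sin(th)/th if th>0 else 1
    d=np.array(p['orientation'])@np.array([a[0]*s,-a[1]*s,-np.cos(th)]); e=np.array(p['eye'])
    return e+d*(z-e[2])/d[2]
E
python3 - <<'E'
from h import *
p=cams.grab_frame('wrist')
g=cv2.cvtColor(p['pixels'],cv2.COLOR_RGB2GRAY)
c=cv2.HoughCircles(cv2.medianBlur(g,3),cv2.HOUGH_GRADIENT,1,40,param1=80,param2=12,minRadius=8,maxRadius=18)
print(c[0].round(1).tolist() if c is not None else None)
for u,v,z in[(250,29,.215),(246,111,.228),(244,193,.215)]: print(ray(p,u,v,z))
for m in cams.masks_of(p,'ball_a')[:2]:
    ys,xs=np.nonzero(m['pixels']); print(m['p'],len(xs),xs.min(),xs.max(),ys.min(),ys.max())
s=sensors.state(); print(s['ee_pos'],s['tcp_rot'][:,1])
F=[]
E
```

```text
[[264.5, 212.5, 15.199999809265137], [250.5, 28.5, 12.199999809265137], [46.5, 253.5, 11.800000190734863], [28.5, 171.5, 17.399999618530273], [465.5, 253.5, 11.800000190734863], [498.5, 63.5, 17.399999618530273], [229.5, 90.5, 15.199999809265137], [196.5, 140.5, 11.600000381469727], [313.5, 268.5, 15.199999809265137]]
[0.5065568  0.23002754 0.215     ]
[0.5799922  0.21504269 0.228     ]
[0.65409583 0.20031298 0.215     ]
0.89 2832 233 263 18 204
[0.65303935 0.21166237 0.31869498] [1.59916314e-01 9.87130570e-01 1.04641404e-04]
```

```bash
python3 -m jog '[[38,[-0.02,-0.09,0],[0,0,0.08]],[38,[-0.02,-0.09,0.3],[0,0,0.08]],[38,[-0.02,-0.09,0.5],[0,0,0.08]],[38,[-0.02,-0.09,0.7],[0,0,0.08]],[38,[-0.02,-0.09,0.85],[0,0,0.08]],[38,[-0.02,-0.09,0.99],[0,0,0.08]],[38,[-0.02,-0.09,0.99],[0,0,0.08]],[38,[-0.02,-0.09,0.99],[0,0,0.08]]]'
python3 - <<'E'
from h import *
F=[]
for i in range(8):
    p=cams.grab_frame('wrist'); s=sensors.state(); F.append(s['ft_force'])
save(p,'w3')
print(s['t'],s['ee_pos'],s['tcp_rot'],np.mean(F,0),np.std(F,0),s['gripper_width'])
E
```

```text
t: 4.15
ee_pos: [0.6539, 0.1997, 0.2002]
tcp_rot: [[-0.98, 0.201, -0.0], [0.201, 0.98, -0.0], [-0.0, -0.0, -1.0]]
ft_force: [0.5, 0.7, 1.3]
gripper_width: 0.0383
gripper_force: 0.0
4.55 [0.65396344 0.200458   0.20022063] [[-9.79874175e-01  1.99615192e-01  6.12865403e-04]
 [ 1.99615357e-01  9.79874309e-01  2.20760069e-04]
 [-5.56464000e-04  3.38654437e-04 -9.99999788e-01]] [-0.08467889 -0.12781383  0.02148258] [0.40212787 0.50893452 0.36278346] 0.03812064630543757
```

View pics/w3.png

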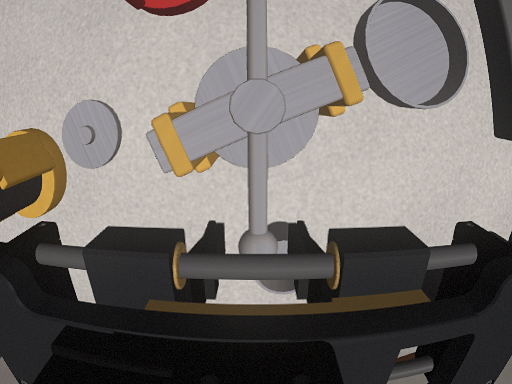

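The ball (258,243) sits centred between the fingers (inner faces about 222 and 293). I'll narrow the cage and start turning clockwise.

```bash
python3 -m jog '[[26,[0,0,0],[0,0,0]],[26,[0,0,0],[0,0,0]],[26,[0,0,0],[0,0,0]],[26,[0,0,0],[0,0,0]]]'
python3 -m jog '[[26,[0,-0.042,0],[0,0,0.08]],[26,[0.002,-0.067,0],[0,0,0.16]],[26,[0.004,-0.092,0],[0,0,0.24]],[26,[0.008,-0.116,0],[0,0,0.32]],[26,[0.012,-0.141,0],[0,0,0.4]],[26,[0.018,-0.165,0],[0,0,0.48]],[26,[0.024,-0.189,0],[0,0,0.56]],[26,[0.024,-0.189,0],[0,0,0.56]]]'
cat >> h.py <<'E'
A=np.array([0.580,0.215])
def st(n=4,c='top'):
    F=[];P=[];T=[]
    for i in range(n):
        p=cams.grab_frame(c); s=sensors.state(); F.append(s['ft_force']);P.append(s['ee_pos']);T.append(s['wrist_torque'])
    R=np.array(s['tcp_rot']); f=R.T@np.mean(F,0); P=np.mean(P,0); d=P[:2]-A
    print('t%.2f'%s['t'],'ftool',f.round(2),'sd',np.std(F,0).round(2),'tq',np.mean(T,0).round(2),'pos',P.round(4),'r%.4f ang%.4f'%(np.hypot(*d),np.arctan2(d[1],d[0])),'yaw(y)-90 %.4f'%(np.arctan2(R[1,1],R[0,1])-np.pi/2),'w%.4f'%s['gripper_width'])
    return p
E
python3 - <<'E'
from h import *
p=st(6,'wrist'); save(p,'w4')
E
```

```text
t: 4.95
ee_pos: [0.6537, 0.2005, 0.1997]
tcp_rot: [[-0.98, 0.199, -0.0], [0.199, 0.98, -0.0], [0.0, -0.0, -1.0]]
ft_force: [-0.1, 0.3, -0.6]
gripper_width: 0.0266
gripper_force: 0.0
t: 5.75
ee_pos: [0.6463, 0.1805, 0.1998]
tcp_rot: [[-0.887, 0.462, 0.0], [0.462, 0.887, 0.002], [0.001, 0.002, -1.0]]
ft_force: [0.4, 3.7, -1.6]
gripper_width: 0.0263
gripper_force: 1.7
t6.05 ftool [2.07 4.99 1.01] sd [0.49 0.53 0.48] tq [ 1.13 -0.1   0.01] pos [0.6463 0.1802 0.1997] r0.0749 ang-0.4841 yaw(y)-90 -0.4792 w0.0261
```

View pics/w4.png

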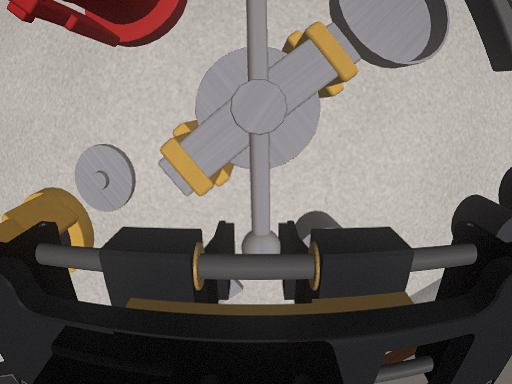

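```bash
python3 -m jog '[[26,[0,-0.012,0],[0,0,0.04]],[26,[0.001,-0.025,0],[0,0,0.08]],[26,[0.001,-0.037,0],[0,0,0.12]],[26,[0.001,-0.037,0],[0,0,0.12]]]' >/dev/null
python3 -c "
from h import *
st(4)"
```

```text
t6.65 ftool [2.98 5.32 0.98] sd [0.48 0.25 0.21] tq [ 1.16 -0.04  0.03] pos [0.6441 0.1763 0.1997] r0.0749 ang-0.5438 yaw(y)-90 -0.5392 w0.0259
```

```bash
python3 -m jog '[[26,[0,-0.009,0],[0,0,0.03]],[26,[0,-0.019,0],[0,0,0.06]],[26,[0,-0.019,0],[0,0,0.06]]]' |grep force
python3 -c "
from h import *
st(3)"
```

```text
ft_force: [0.2, 5.7, -1.7]
gripper_force: 2.6
t7.10 ftool [2.76 5.63 0.96] sd [0.2  0.43 0.55] tq [ 1.3  -0.09 -0.  ] pos [0.6429 0.1746 0.1997] r0.0748 ang-0.5708 yaw(y)-90 -0.5690 w0.0260
```

```bash
python3 -m jog '[[26,[0,-0.005,0],[0,0,0.02]],[26,[0,-0.010,0],[0,0,0.03]],[26,[0,-0.010,0],[0,0,0.03]]]' |grep force
python3 -c "
from h import *
st(2)"
```

```text
ft_force: [0.7, 6.0, -1.6]
gripper_force: 3.0
t7.50 ftool [3.01 6.31 1.27] sd [0.2  0.58 0.11] tq [ 1.47 -0.19  0.01] pos [0.6424 0.1738 0.1997] r0.0747 ang-0.5837 yaw(y)-90 -0.5838 w0.0262
```

```bash
python3 -m jog '[[26,[0,-0.009,0],[0,0,0.03]],[26,[0,-0.019,0],[0,0,0.06]],[26,[0,-0.019,0],[0,0,0.06]]]' |grep force
python3 -c "
from h import *
st(3)"
```

```text
ft_force: [0.9, 5.7, -1.8]
gripper_force: 2.5
t7.95 ftool [3.31 5.3  1.5 ] sd [0.45 0.45 0.82] tq [ 1.28 -0.06  0.01] pos [0.641  0.1716 0.1997] r0.0748 ang-0.6184 yaw(y)-90 -0.6139 w0.0260
```

```bash
python3 -m jog '[[26,[0,-0.009,0],[0,0,0.03]],[26,[0,-0.019,0],[0,0,0.06]],[26,[0,-0.019,0],[0,0,0.06]]]' |grep force
python3 -c "
from h import *
st(2)"
```

```text
ft_force: [0.2, 6.1, -1.3]
gripper_force: 2.5
t8.35 ftool [3.67 4.98 0.53] sd [0.13 0.04 0.13] tq [ 1.33 -0.08  0.02] pos [0.6397 0.1698 0.1997] r0.0748 ang-0.6480 yaw(y)-90 -0.6439 w0.0259
```

```bash
python3 -m jog '[[26,[0,-0.004,0],[0,0,0.01]],[26,[0,-0.008,0],[0,0,0.02]],[26,[0,-0.008,0],[0,0,0.02]]]' |grep force
python3 -c "
from h import *
st(2)"
```

```text
ft_force: [1.4, 6.6, -2.5]
gripper_force: 3.1
t8.75 ftool [3.61 6.43 1.55] sd [0.12 0.18 0.06] tq [ 1.49 -0.21  0.09] pos [0.6392 0.1694 0.1997] r0.0747 ang-0.6562 yaw(y)-90 -0.6537 w0.0259
```

```bash
python3 -m jog '[[26,[0,-0.009,0],[0,0,0.03]],[26,[0,-0.019,0],[0,0,0.06]],[26,[0,-0.019,0],[0,0,0.06]]]' |grep force
python3 -c "
from h import *
st(3)"
```

```text
ft_force: [0.2, 6.3, -1.4]
gripper_force: 2.4
t9.20 ftool [3.53 4.8  0.98] sd [0.65 0.8  0.37] tq [ 1.31 -0.03  0.07] pos [0.6376 0.1673 0.1996] r0.0748 ang-0.6918 yaw(y)-90 -0.6839 w0.0261
```

```bash
python3 -m jog '[[26,[0,-0.009,0],[0,0,0.03]],[26,[0,-0.019,0],[0,0,0.06]],[26,[0,-0.019,0],[0,0,0.06]]]' |grep force
python3 -c "
from h import *
st(3)"
```

```text
ft_force: [-0.1, 5.6, -2.5]
gripper_force: 2.5
t9.65 ftool [3.67 5.53 1.21] sd [0.5  0.51 0.46] tq [ 1.37 -0.09  0.06] pos [0.6363 0.1656 0.1997] r0.0749 ang-0.7210 yaw(y)-90 -0.7139 w0.0262
```

```bash
python3 -m jog '[[26,[0,-0.009,0],[0,0,0.03]],[26,[0,-0.019,0],[0,0,0.06]],[26,[0,-0.019,0],[0,0,0.06]]]' |grep force
python3 -c "
from h import *
st(3)"
```

```text
ft_force: [2.1, 8.3, -1.8]
gripper_force: 3.8
t10.10 ftool [4.28 7.68 1.81] sd [0.22 0.18 0.33] tq [ 1.74 -0.45  0.05] pos [0.6351 0.1645 0.1998] r0.0747 ang-0.7418 yaw(y)-90 -0.7433 w0.0260
```

```bash
python3 -m jog '[[26,[0,-0.005,0],[0,0,0]],[26,[0,-0.010,0],[0,0,0]],[26,[0,-0.010,0],[0,0,0]]]' |grep force
python3 -c "
from h import *
st(4)"
```

```text
ft_force: [3.9, 10.3, -2.5]
gripper_force: 5.1
t10.60 ftool [ 3.91 10.35  2.71] sd [0.46 0.24 0.72] tq [ 2.06 -0.93  0.03] pos [0.6347 0.1642 0.2   ] r0.0746 ang-0.7480 yaw(y)-90 -0.7429 w0.0261
```

Home has been reached (force now rises 2.2 N/mm). I'll load to about 1 N m and hold.

```bash
python3 -m jog '[[26,[0,-0.005,0],[0,0,0]],[26,[0,-0.010,0],[0,0,0]],[26,[0,-0.010,0],[0,0,0]]]' |grep force
python3 -c "
from h import *
st(6)"
```

```text
ft_force: [5.7, 12.1, -2.9]
gripper_force: 6.4
t11.20 ftool [ 2.59 12.77  3.26] sd [0.34 0.64 0.39] tq [ 2.41 -1.37  0.03] pos [0.6344 0.1639 0.2001] r0.0746 ang-0.7540 yaw(y)-90 -0.7424 w0.0261
```

```bash
python3 -m jog '[[26,[0,-0.003,0],[0,0,0]],[26,[0,-0.003,0],[0,0,0]],[26,[0,-0.003,0],[0,0,0]],[26,[0,-0.003,0],[0,0,0]],[26,[0,-0.003,0],[0,0,0]],[26,[0,-0.003,0],[0,0,0]],[26,[0,-0.003,0],[0,0,0]],[26,[0,-0.003,0],[0,0,0]]]' |grep force
python3 -c "
from h import *
st(14)"
```

```text
ft_force: [7.1, 12.7, -2.4]
gripper_force: 6.8
t12.70 ftool [ 2.94 13.51  3.44] sd [0.49 0.35 0.62] tq [ 2.51 -1.53  0.03] pos [0.6343 0.1639 0.2002] r0.0746 ang-0.7559 yaw(y)-90 -0.7423 w0.0266
```

```bash
python3 -m jog '[[26,[0,0.015,0],[0,0,0]],[26,[0,0.03,0],[0,0,0]],[26,[0,0.045,0],[0,0,0]],[26,[0,0.06,0],[0,0,0]],[26,[0,0.07,0],[0,0,0]],[26,[0,0.075,0],[0,0,0]],[26,[0,0.075,0],[0,0,0]]]' |grep force
python3 -c "
from h import *
st(4)"
```

```text
ft_force: [-0.1, -0.0, 0.4]
gripper_force: 0.0
t13.60 ftool [ 0.05 -0.28 -0.03] sd [0.52 0.57 0.4 ] tq [-0.03  0.01  0.01] pos [0.6392 0.1664 0.1998] r0.0766 ang-0.6871 yaw(y)-90 -0.7460 w0.0262
```

```bash
python3 -m jog '[[26,[0,0.005,0],[0,0,0]],[26,[0,0.010,0],[0,0,0]],[26,[0,0.010,0],[0,0,0]]]' |grep force
python3 -c "
from h import *
st(4)"
```

```text
ft_force: [1.1, 0.7, -0.3]
gripper_force: 0.0
t14.10 ftool [ 0.42 -0.01 -0.03] sd [0.16 0.1  0.26] tq [-0.05  0.03  0.  ] pos [0.64   0.1676 0.1997] r0.0764 ang-0.6682 yaw(y)-90 -0.7458 w0.0262
```

```bash
python3 -m jog '[[26,[0,0.005,0],[0,0,0]],[26,[0,0.010,0],[0,0,0]],[26,[0,0.010,0],[0,0,0]]]' |grep force
python3 -c "
from h import *
st(4)"
```

```text
ft_force: [-1.1, -1.7, 1.0]
gripper_force: 1.3
t14.60 ftool [ 0.34 -3.2  -0.86] sd [0.59 0.53 0.06] tq [-0.49  0.5   0.03] pos [0.6406 0.1681 0.1997] r0.0766 ang-0.6583 yaw(y)-90 -0.7461 w0.0260
```

```bash
python3 -m jog '[[26,[0,0.003,0],[0,0,0]],[26,[0,0.003,0],[0,0,0]],[26,[0,0.003,0],[0,0,0]],[26,[0,0.003,0],[0,0,0]]]' |grep force
python3 -c "
from h import *
st(14)"
```

```text
ft_force: [-3.8, -3.4, -0.0]
gripper_force: 2.6
t15.70 ftool [-0.2  -5.25 -0.65] sd [0.54 0.57 0.37] tq [-0.85  0.78  0.01] pos [0.6409 0.1684 0.1997] r0.0767 ang-0.6528 yaw(y)-90 -0.7461 w0.0262
```

That is 0.39 N m, a bit strong, so I'll ease to about 0.3 and hold.

```bash
python3 -m jog '[[26,[0,-0.0045,0],[0,0,0]],[26,[0,-0.0045,0],[0,0,0]],[26,[0,-0.0045,0],[0,0,0]]]' |grep force
python3 -c "
from h import *
st(12)"
```

```text
ft_force: [-2.1, -3.5, 0.4]
gripper_force: 2.0
t16.60 ftool [-0.33 -4.15 -0.4 ] sd [0.49 0.41 0.46] tq [-0.74  0.56 -0.  ] pos [0.6407 0.1683 0.1998] r0.0766 ang-0.6553 yaw(y)-90 -0.7458 w0.0258
```

```bash
python3 -m jog '[[26,[0,0,0],[0,0,0]],[26,[0,0,0],[0,0,0]],[26,[0,0,0],[0,0,0]],[26,[0,0,0],[0,0,0]],[26,[0,0,0],[0,0,0]]]' |grep force
python3 -m jog '[[26,[0,-0.015,0],[0,0,0]],[26,[0,-0.032,0],[0,0,0]],[38,[0,-0.032,0],[0,0,0]],[38,[0,-0.032,0],[0,0,0]],[38,[0,-0.032,0],[0,0,0]],[38,[0,-0.032,0],[0,0,0]]]' |grep force
python3 -c "
from h import *
st(4)"
```

```text
ft_force: [-2.5, -3.2, 0.8]
gripper_force: 2.0
ft_force: [-0.3, 0.4, -0.4]
gripper_force: 0.0
t17.90 ftool [-0.11 -0.13  0.06] sd [0.44 0.28 0.37] tq [-0.07 -0.01 -0.  ] pos [0.6381 0.1656 0.1997] r0.0763 ang-0.7044 yaw(y)-90 -0.7458 w0.0382
```

```bash
python3 -m jog '[[38,[0,0,-0.1],[0,0,0]],[38,[0,0,-0.25],[0,0,0]],[38,[0,0,-0.5],[0,0,0]],[38,[0,0,-0.8],[0,0,0]],[38,[0,0,-1],[0,0,0]],[38,[0,0,-1],[0,0,0]],[38,[0,0,-1],[0,0,0]]]'
python3 - <<'E'
from h import *
p=st(2,'wrist'); save(p,'w5')
E
```

```text
t: 18.6
ee_pos: [0.6384, 0.1654, 0.3207]
tcp_rot: [[-0.734, 0.679, 0.001], [0.679, 0.734, 0.0], [-0.001, 0.001, -1.0]]
ft_force: [0.3, 0.2, 0.2]
gripper_width: 0.0378
gripper_force: 0.0
t18.70 ftool [0.04 0.49 0.82] sd [0.4  0.36 0.21] tq [-0.03 -0.01  0.01] pos [0.6378 0.1655 0.3193] r0.0761 ang-0.7078 yaw(y)-90 -0.7457 w0.0375
```

View pics/w5.png

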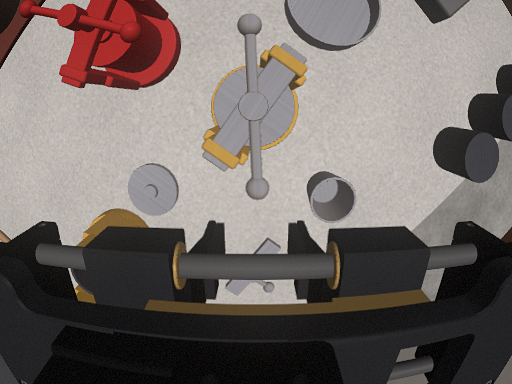

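The handle stands free at its home position: balls at (249,24) and (258,188), hub at (253,105). The gripper is clear and everything else is undisturbed.

```bash
python3 -c "
from h import *
print(hand_in())"
```

```text
the job is handed in; nothing more can be done
None
```

The clamp screw is home: I held it at about 1.0 N m for over 1.5 s, then tugged it anticlockwise at about 0.3 N m (briefly 0.39) for over a second and it held, and I handed the job in at about 19 s with the gripper clear; torques are worked out from the wrist force readings.

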